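# Level the silver on the bench balance

## Task

The two-pan balance is out of level: one bar too many shares the pan with the big silver block. Move that one bar over to the middle of the other pan and slide it back, gently, until you feel the red sprung pad behind it give a little, then let go so that it stays snug against the pad and both pans sit level. Do not drop it, do not ram the pad or press hard on the pans, and leave the other silver and the things on the bench where they are.

Things in the scene. Friction and masses are not known exactly. Their poses are not given: they have to be found in the camera images.
- balance: Green bench balance, 130 x 380 x 60 mm body; origin at the centre of its underside on the bench. Its x points away from the robot side (front to back), y along the line of the two pans, z up. Level with the bench, turned by some yaw. It is heavy and does not move.
- pan_a (a joint): Height of pan_a (on either side of the balance; see pan_a_mid), m: 0 level, + up, stops at +-0.014. Both pans stay horizontal; pan_b is always the opposite. Where a load lies in a pan does not matter. Soft spring, 120 N/m in all: one bar too many drives the pans to the stops. They settle in about a second.
- pan_b (a joint): Height of pan_b, the other pan, m: 0 level, + up, stops at +-0.014.
- pan_a_mid (a point): Middle of pan_a's flat upper face, on the +y or the -y side of the balance; axes parallel to the balance's; 106 mm from the balance's origin in y, 0 in x. Pans are aluminium, 150 (x) x 176 (y) mm, 4 mm thick with a 5 mm high, 3 mm thick rim; the upper face is 88 mm above the bench when level.
- pan_b_mid (a point): Middle of pan_b's flat upper face; the same kind of pan, on the other side.
- pad_a (a joint): How far pan_a's red sprung pad is pushed back, m: 0 free, 0.007 at its stop; 1 N per mm, damped, no preload. Push it in 1 to 3 mm; over 4.5 mm is ramming. The pad, 18 mm wide, 5 to 21 mm above the pan, stands on the pan's middle line and faces the front (-x of the balance). Free face 26 to 46 mm behind (+x of) the pan's middle, different on each pan and each time, not measured: find it by touch.
- pad_b (a joint): The same pad on pan_b. Each pad rides on a brass post, 18 mm wide, 28 mm high above the pan with a thin stud to 38 mm, 14 mm behind the pad's face. When a bar is let go, its friction on the pan keeps the pad pushed in by about 0.5 to 1 mm.
- block: Big silver-grey block, 44 (x) x 36 (y) x 36 (z) mm, 600 g; origin at the centre of its underside. It weighs as much as the three bars together. Stays where it is.
- bar_a: Silver-grey bar, 32 (its x) x 23 (its y) x 26 (z) mm, about 200 g; origin at the centre of its underside. Its x starts within 0.12 rad of the balance's x. Each pan starts with two pieces, 60 mm either side of the pan's middle in y and 10 to 32 mm in front of it in x; the middle line is free.
- bar_b: A bar like bar_a.
- bar_c: A bar like bar_a.
- dapping_block: Dark steel 50 mm cube with round hollows, bystander; origin at the centre of its underside.
- jar: Amber glass jar, 60 mm across, 70 mm high, bystander; origin at the centre of its underside.
- ring_clamp: Upright wooden ring clamp, 30 mm across, 115 mm high, bystander; origin at the centre of its underside.
- solder_board: White soldering board, 110 x 110 x 18 mm, bystander; origin at the centre of its underside.
Things that resemble listed ones, but are neither listed nor needed, are in the scene too. Leave any black or purple look-alike of the bar_b alone.

How it is judged:
By the outcome, as a careful person would: the job done as asked, in the order asked, and still so for the second after the job is handed in, with the robot touching nothing.
It also fails if it takes over 72 s, if anything falls off the work surface, if the arm or the gripper's body presses on something with over 40 N, if the wrist force passes 120 N, or if a joint passes its speed limit or range.

## Robot

A 7-joint arm with a two-finger parallel gripper is mounted at the origin on the work surface. World frame = base frame: x ahead of the robot, y to its left, z up, the work surface at z = 0. Lengths are in m, angles in rad, forces in N, time in s.
With the tool pointing down it reaches from about 0.425 to 0.925 m from the base axis. Payload 6.8 kg.
Tool frame: the origin (TCP) lies at the very end of the fingers, on their centre line; the grasp point (between the pads) lies 19 mm behind it; z points along the fingers, y is the line along which they close (so a half turn about z gives the same grasp; the last joint's range is limited). The gripper opens to 85 mm and grips with 20 to 120 N. Pads are 22 mm wide; open, the fingers measure 114 mm over their backs; the gripper's body (76 mm by 85 mm) begins 54 mm behind the grasp point. The pads swing forward as they close: fully open they stand 13 mm farther back than shut.
Start: joints at [1.23, 0.477, 0.022, 1.555, -0.011, 1.109, -0.083], TCP at [0.156, -0.657, 0.231] pointing down, gripper open.
Joint ranges: [-2.96, 2.96], [-0.34, 2.1], [-1.41, 1.46], [0.24, 2.44], [-1.37, 4.51], [0.17, 1.92], [-2.96, 2.96]. Speed limits (rad/s): [2.39, 2.39, 3.14, 3.14, 3.14, 3.14, 3.14].

## Interface

Orientations are given as a rotation vector (axis times angle).
In Python, from bench import monitor, optics, r gives the robot as it stands.
- The arm moves only by the shell command python3 -m crank 'ROWS' [OPENING] [FORCE]. ROWS is JSON, a list of rows, each a list of 2 entries, a list of its own where there are three numbers: the shift along the tool's x, y, z in cm, then the turn, a rotation vector about the tool's x, y, z in rad. A call has 1 to 5 rows; each row shifts and turns the commanded pose from where the row before left it, along the tool's axes as they then stand; what a row does not reach is not made up. A row lasts 1/10 s, in which the tool goes at most 50 mm and 8.59 degrees, less where a joint would pass 70% of its speed; a pose out of reach is approached as far as the arm can. A call is refused whole if a number of a shift passes 5 or a number of a turn 0.15, either way. A call with a gripper value outside its range is refused whole. OPENING is the finger opening in cm, from 0 to 8.54, set as the call begins (- or left out, the last holds). The fingers move at their own pace and stop on an object; FORCE is the grip in N (left out, the last holds). Time passes only in rows, so rows that do not move let the fingers close. It gives the time, the measured TCP pose, the force, the opening and the grip force at its end, in the units of the state.
- monitor.get_obs(): the state, without advancing time (a new reading comes with each control period).
- optics.grab_frame(name): name is "scene" or "top" or "wrist"; returns (picture, depth): 384x512x3 uint8, red, green, blue; 384x512 float32, m along the optical axis (not along the pixel's ray), 0 where there is no reading.
- optics.camera_model(name): a dict with "vertical_fov" (degrees; the focal length in pixels is half the picture's height over the tangent of half this angle, whatever the lens; pixels are square), "cx", "cy" (the principal point, pixels), "R" (3x3) and "t" (3): a world point X has camera coordinates R X + t; the wrist camera has in their place "hand_eye" (4x4, takes a point from camera to tool coordinates, whose origin is the TCP and whose axes are the flange's). Camera axes: x right, y down, z forward; pixel columns grow to the right and rows downward; lengths in m; the calibration is good to about 2 mm. The wrist camera is an equidistant fisheye: a pixel r from the principal point sees the ray r / f radians off the axis. A picture is of the moment at which its call begins: read the wrist's pose just before it. camera_model takes no time and is no camera call.
- r.hand_in(): hands the job in; it is judged then, once.
The state is a dict: "clock": time; "joints": joint angles; "qvel": joint speeds; "tau": joint torques, N m; "tcp_pos": TCP position; "orientation": TCP orientation; "contact_force": force on the tool from outside, world axes, zero at the start; "moment": the same for the moment, N m; "grip_width": finger opening in m; "gripper_force": force on a finger pad.
Only numpy, scipy, OpenCV 4.12 (cv2) and the standard library are available. Lean on these libraries where they do the work, as an engineer would, in place of code of your own. Each camera call takes 0.05 s, during which the arm holds its last target. There are 200 camera calls.

## Working session

There is one attempt and no reset: what is moved stays moved. The work goes in short steps, Python scripts to look and compute and a shell command to move; the robot and the scene stay as the last step left them, time stands still between calls to the robot, and variables do not carry over. Pictures are saved under pics/ and viewed, at most 11 in all, crops included, and the job is handed in when it is done.

```bash
ls; mkdir -p pics
python3 - <<'E'
from bench import monitor, optics, r
import cv2, numpy as np
o=monitor.get_obs(); print({k:np.round(v,3) for k,v in o.items()})
np.set_printoptions(precision=4,suppress=True)
for n in("scene","top"):
    p,d=optics.grab_frame(n); cv2.imwrite(f"pics/{n}0.png",p[...,::-1]); np.savez(f"{n}0.npz",p=p,d=d)
    print(n,optics.camera_model(n))
print(optics.camera_model("wrist"))
a=cv2.imread("pics/top0.png");b=cv2.imread("pics/scene0.png")
E
```

```text
pics
{'clock': np.float64(0.0), 'joints': array([ 1.23 ,  0.478,  0.022,  1.556, -0.011,  1.109, -0.083]), 'qvel': array([ 0.   , -0.   ,  0.001, -0.001, -0.001,  0.001, -0.001]), 'tau': array([-0.0000e+00, -5.9645e+01,  1.6080e+00, -2.8119e+01,  1.2000e-02,
        9.0000e-03, -0.0000e+00]), 'tcp_pos': array([ 0.156, -0.656,  0.23 ]), 'orientation': array([-3.119e+00, -3.650e-01,  1.000e-03]), 'contact_force': array([-0.232,  0.009, -0.459]), 'moment': array([0.014, 0.03 , 0.019]), 'gripper_force': np.float64(0.0), 'grip_width': np.float64(0.086)}
scene {'vertical_fov': 47.74822949434112, 'cx': 254.25471656993938, 'cy': 190.89266880606783, 'R': array([[ 0.2936,  0.9558, -0.0137],
       [ 0.676 , -0.2177, -0.704 ],
       [-0.6759,  0.1975, -0.71  ]]), 't': array([-0.1392, -0.3067,  1.5194])}
top {'vertical_fov': 55.862675943111654, 'cx': 257.4763981665058, 'cy': 195.88872597825096, 'R': array([[ 0.0261, -0.9996,  0.0089],
       [-0.9879, -0.0272, -0.153 ],
       [ 0.1532, -0.0048, -0.9882]]), 't': array([-0.0497,  0.5383,  0.9859])}
{'vertical_fov': 65.70646984690485, 'cx': 261.7571808478752, 'cy': 189.94195452699347, 'hand_eye': array([[ 0.0011, -0.9545, -0.2983,  0.077 ],
       [ 1.    ,  0.0008,  0.0008,  0.0007],
       [-0.0005, -0.2983,  0.9545, -0.1423],
       [ 0.    ,  0.    ,  0.    ,  1.    ]])}
```

View pics/top0.png

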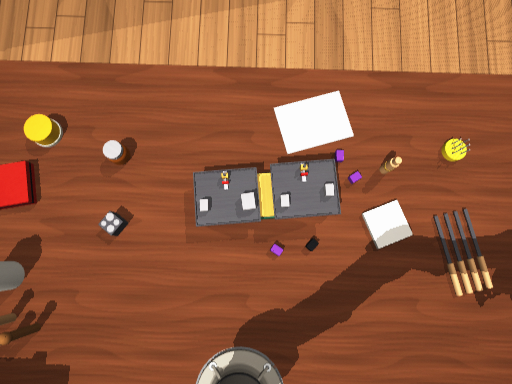

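View pics/scene0.png

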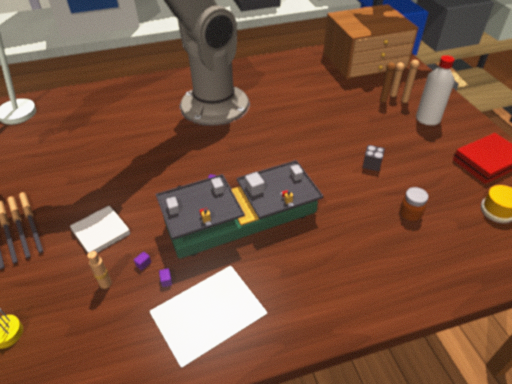

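The top view shows the balance at (266,195). Its left pan holds the block (249,201) and one bar (204,205). The right pan holds two bars (285,200) and (330,189), with pads near (226,180) and (304,170). The scene view agrees: block (254,182), lone bar (297,171). So the bar to move is the outer one in the +y pan.

```bash
cat > h.py <<'E'
import numpy as np, cv2
from bench import monitor, optics
from scipy.spatial.transform import Rotation as Rn
np.set_printoptions(precision=4,suppress=True)
def cam(n,o=None):
    m=optics.camera_model(n); f=192/np.tan(np.radians(m["vertical_fov"]/2))
    if n=="wrist":
        H=np.array(m["hand_eye"]);Rt=Rn.from_rotvec(o["orientation"]).as_matrix()
        return dict(f=f,c=(m["cx"],m["cy"]),C=Rt@H[:3,3]+o["tcp_pos"],W=Rt@H[:3,:3],fish=True)
    R=np.array(m["R"]);return dict(f=f,c=(m["cx"],m["cy"]),C=-R.T@m["t"],W=R.T,fish=False)
def ray(k,uv):
    d=(np.array(uv,float)-k["c"])/k["f"]
    if k["fish"]:
        t=np.linalg.norm(d);v=np.r_[d/t*np.sin(t),np.cos(t)]
    else: v=np.r_[d,1]; v/=np.linalg.norm(v)
    return k["C"],k["W"]@v
def plane(k,uv,z):
    C,v=ray(k,uv);return C+v*(z-C[2])/v[2]
def cross(k1,u1,k2,u2):
    (a,v),(b,w)=ray(k1,u1),ray(k2,u2)
    s=np.linalg.lstsq(np.c_[v,-w],b-a,rcond=None)[0];p,q=a+s[0]*v,b+s[1]*w
    return (p+q)/2,np.linalg.norm(p-q)
def blobs(mask,lo,hi):
    n,l,s,c=cv2.connectedComponentsWithStats(mask.astype(np.uint8))
    return [(c[i],s[i]) for i in range(1,n) if lo<s[i][4]<hi]
E
python3 - <<'E'
from h import *
K={n:cam(n) for n in("top","scene")}
roi={"top":(185,150,345,235),"scene":(150,155,330,260)}
for n in K:
    z=np.load(f"{n}0.npz");p=z["p"].astype(int);d=z["d"]
    x0,y0,x1,y1=roi[n];M=np.zeros(p.shape[:2],bool);M[y0:y1,x0:x1]=1
    mx,mn=p.max(2),p.min(2)
    for nm,m in(("silver",(mn>150)&(mx-mn<40)),("red",(p[...,0]>130)&(p[...,1]<70)&(p[...,2]<70)),("yellow",(p[...,0]>150)&(p[...,2]<90)&(p[...,1]>120)),("pan",(mx<110)&(mn>30)&(mx-mn<18))):
        for c,s in blobs(m&M,5,9999):
            dd=np.median(d[s[1]:s[1]+s[3],s[0]:s[0]+s[2]])
            C,v=ray(K[n],c);P=C+v*dd/(v@K[n]["W"][:,2]);print(n,nm,c,s,P)
E
```

```text
top silver [291.6944 150.9444] [286 150  15   4  36] [ 0.6853 -0.1348  0.0015]
top silver [224.2857 171.4286] [223 171   4   2   7] [0.5968 0.0572 0.0907]
top silver [303.5 178.5] [302 176   4   6  24] [ 0.5802 -0.1571  0.1052]
top silver [329.3465 189.2772] [325 183   9  13 101] [ 0.5487 -0.2219  0.1274]
top silver [225.5 186.5] [224 184   4   6  24] [0.5575 0.0534 0.0776]
top silver [247.85   200.6773] [241 192  15  18 220] [ 0.5154 -0.0098  0.1094]
top silver [284.6634 200.3861] [281 194   9  13 101] [ 0.5162 -0.1056  0.1276]
top silver [203.4639 204.567 ] [200 199   8  13  97] [0.503  0.1081 0.1002]
top red [255.3 160.5] [251 160   9   2  10] [ 0.653  -0.0261  0.0001]
top red [304.0476 173.5714] [301 172   7   4  21] [ 0.5901 -0.1563  0.1213]
top red [225.1667 182.1667] [222 181   7   3  18] [0.5665 0.0534 0.0935]
top yellow [304.3529 168.1176] [301 166   7   5  17] [ 0.6033 -0.1561  0.1282]
top yellow [259.6078 194.8137] [257 173  10  44 102] [ 0.5396 -0.041   0.0608]
top yellow [269.6667 174.6667] [269 173   2   5   6] [ 0.5977 -0.0678  0.0611]
top yellow [224.1111 176.6667] [2
[... 4190 characters left out ...]
.5519 -0.1647  0.0858]
scene pan [306.5    214.3333] [302 213  10   4  12] [0.5887 0.1081 0.009 ]
scene pan [298.   217.25] [296 216   5   3   8] [0.5931 0.0825 0.0111]
scene pan [292.4286 219.1429] [291 218   4   3   7] [0.5943 0.0667 0.0105]
scene pan [279.3333 223.6111] [273 221  14   6  18] [0.598  0.0295 0.0102]
scene pan [268.75 227.25] [266 226   6   3   8] [ 0.6021 -0.0005  0.0112]
scene pan [259.7143 230.2857] [257 229   6   3   7] [ 0.6058 -0.0258  0.0127]
scene pan [250.1818 233.2727] [246 231   8   5  11] [ 0.6086 -0.0518  0.0139]
scene pan [236.5  238.25] [233 237   8   4  12] [ 0.6111 -0.0882  0.0108]
scene pan [198.6237 250.0108] [174 240  58  18  93] [ 0.6195 -0.186   0.0125]
```

Run:
```python
from h import *
k=cam("top");z=np.load("top0.npz");d=z["d"]
v,u=np.mgrid[0:384,0:512];ok=d>0
pc=np.stack([(u-k["c"][0])/k["f"]*d,(v-k["c"][1])/k["f"]*d,d],-1)@k["W"].T+k["C"]
for nm,(lo,hi),(ya,yb) in(("L",(.066,.12),(-.05,.2)),("R",(.092,.145),(-.32,-.06))):
    m=ok&(pc[...,2]>lo)&(pc[...,2]<hi)&(pc[...,1]>ya)&(pc[...,1]<yb)&(pc[...,0]>.4)&(pc[...,0]<.7)
    m=cv2.morphologyEx(m.astype(np.uint8),cv2.MORPH_OPEN,np.ones((3,3)))
    P=pc[m>0];r=cv2.minAreaRect((P[:,:2]*1000).astype(np.float32));print(nm,len(P),r,np.median(P[:,2]),cv2.boxPoints(r).round())
o=monitor.get_obs();print(Rn.from_rotvec(o["orientation"]).as_matrix())
```

```text
L 3499 ((532.0942993164062, 50.77634048461914), (150.77703857421875, 176.51551818847656), 6.179230213165283) 0.07501936488291394 [[448. 130.]
 [467. -45.]
 [617. -29.]
 [598. 147.]]
R 3672 ((554.519775390625, -160.4794158935547), (150.49774169921875, 176.5661163330078), 6.191497802734375) 0.10276744697245521 [[ 470.  -81.]
 [ 489. -256.]
 [ 639. -240.]
 [ 620.  -65.]]
[[ 0.973   0.2306 -0.0005]
 [ 0.2306 -0.973   0.0015]
 [-0.0002 -0.0016 -1.    ]]
```

```bash
python3 -m crank '[[[0,0,0],[0,0,0.125]],[[3.6,-3,0],[0,0,0]],[[3.6,-3,0],[0,0,0]],[[3.6,-3,0],[0,0,0]],[[3.6,-3,0],[0,0,0]]]' 4.5 30
python3 -m crank '[[[3.6,-3,0],[0,0,0]],[[3.6,-3,0],[0,0,0]],[[3.6,-3,0],[0,0,0]],[[3.6,-3,0],[0,0,0]],[[3.6,-3,0],[0,0,0]]]'
python3 -m crank '[[[1,-4.5,0],[0,0,0]],[[1,-4.5,0],[0,0,0]],[[1,-4.5,0],[0,0,0]],[[1,-4.5,0],[0,0,0]],[[1,-4.5,0],[0,0,0]]]'
python3 -m crank '[[[1,-4.5,0],[0,0,0]],[[1,-4.5,0],[0,0,0]],[[1,-4.5,0],[0,0,0]],[[1,-4.5,0],[0,0,0]],[[0,0,0],[0,0,0]]]'
cat > look.py <<'E'
from h import *
import sys
o=monitor.get_obs();p,d=optics.grab_frame("wrist");np.savez(sys.argv[1]+".npz",p=p,d=d,pos=o["tcp_pos"],ori=o["orientation"])
cv2.imwrite(f"pics/{sys.argv[1]}.png",p[...,::-1]);print(o["clock"],o["tcp_pos"],o["contact_force"],Rn.from_rotvec(o["orientation"]).as_matrix()[:,0])
E
python3 look.py w1
```

```text
clock: 0.6
tcp_pos: [0.2869, -0.5203, 0.2309]
orientation: [-3.136, -0.169, 0.0]
contact_force: [0.2, 0.2, 0.2]
grip_width: 0.0451
gripper_force: 0.0
clock: 1.1
tcp_pos: [0.4496, -0.3519, 0.2311]
orientation: [-3.137, -0.169, 0.001]
contact_force: [0.3, -1.1, -0.0]
grip_width: 0.0451
gripper_force: 0.0
clock: 1.6
tcp_pos: [0.474, -0.1226, 0.2312]
orientation: [3.137, 0.169, -0.0]
contact_force: [1.1, 0.8, 0.2]
grip_width: 0.0448
gripper_force: 0.0
clock: 2.1
tcp_pos: [0.4946, 0.0662, 0.2315]
orientation: [-3.133, -0.185, -0.001]
contact_force: [0.5, -0.4, -0.0]
grip_width: 0.0448
gripper_force: 0.0
2.1 [0.4946 0.0662 0.2315] [ 0.5074 -0.365  -0.0281] [0.993  0.1177 0.0011]
```

View pics/w1.png

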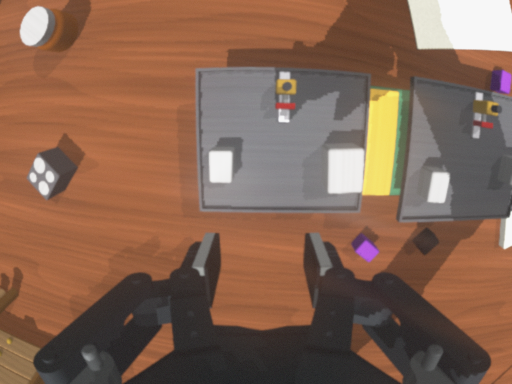

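The wrist view shows the bar to move at (221,166), the block at (346,170) and the left pan's pad at (285,105). It also shows the nearest right-pan bar at (438,187).

```bash
cat > meas.py <<'E'
from h import *
import sys
def bar(npz,near,z=None,thr=200):
    w=np.load(npz);k=cam("wrist",dict(tcp_pos=w["pos"],orientation=w["ori"]));p=w["p"].astype(int)
    m=(p.min(2)>thr)&(p.max(2)-p.min(2)<40)
    n,l,s,c=cv2.connectedComponentsWithStats(m.astype(np.uint8))
    i=min((i for i in range(1,n) if s[i][4]>60),key=lambda i:np.hypot(*(c[i]-near)))
    if z is None:
        return k,c[i],s[i]
    cn,_=cv2.findContours((l==i).astype(np.uint8),cv2.RETR_EXTERNAL,cv2.CHAIN_APPROX_NONE)
    P=np.array([plane(k,q,z)[:2] for q in cn[0][:,0]])*1000
    return k,c[i],s[i],cv2.minAreaRect(P.astype(np.float32))
E
python3 - <<'E'
from meas import *
for thr in(170,200,220):
    k,c,s,r=bar("w1.npz",(221,166),.100,thr);print(c,s,r)
t=cam("top");print("x",cross(k,c,t,(203.46,204.57)))
w=np.load("w1.npz");print(w["p"][145:190:3,221].tolist(),w["d"][166,221],w["d"][190,270])
E
```

```text
[220.0778 166.412 ] [209 151  24  32 733] ((504.5296936035156, 106.72876739501953), (30.9654483795166, 21.962114334106445), 4.300776958465576)
[220.1399 165.9738] [209 151  23  32 686] ((504.61077880859375, 107.08187866210938), (30.3509521484375, 21.182424545288086), 5.420690536499023)
[220.0304 166.4103] [210 152  21  30 624] ((504.52508544921875, 107.18899536132812), (28.66726303100586, 19.49644660949707), 5.2939534187316895)
x (array([0.5036, 0.1082, 0.0955]), np.float64(0.0012156647383205882))
[[103, 101, 102], [122, 119, 119], [208, 207, 205], [242, 242, 242], [243, 243, 242], [243, 243, 242], [243, 243, 242], [243, 243, 242], [243, 242, 242], [242, 242, 241], [242, 241, 240], [240, 240, 239], [232, 230, 230], [143, 139, 139], [149, 144, 145]] 0.28012604 0.31428826
```

```bash
python3 -m crank '[[[1.4,-3.9,0],[0,0,0]],[[0,0,3],[0,0,0.03]],[[0,0,3],[0,0,0]],[[0,0,0],[0,0,0]],[[0,0,0],[0,0,0]]]'
python3 look.py w2
python3 - <<'E'
from meas import *
k,c,s=bar("w2.npz",(262,200))
k,c,s,r=bar("w2.npz",(262,200),.099,200);print(c,s,r)
k1,c1,s1=bar("w1.npz",(221,166));print("x",cross(k,c,k1,c1))
E
```

```text
clock: 2.65
tcp_pos: [0.5043, 0.0979, 0.1713]
orientation: [3.139, 0.12, -0.002]
contact_force: [0.3, 0.4, 0.3]
grip_width: 0.0453
gripper_force: 0.0
2.65 [0.5043 0.0979 0.1713] [0.2846 0.3668 0.3252] [ 0.9971  0.0763 -0.0014]
[248.6483 200.7703] [ 235  182   28   38 1032] ((504.62664794921875, 107.46707153320312), (30.130617141723633, 21.025402069091797), 4.4505720138549805)
x (array([0.5051, 0.1071, 0.0998]), np.float64(0.0002155879170999696))
```

View pics/w2.png

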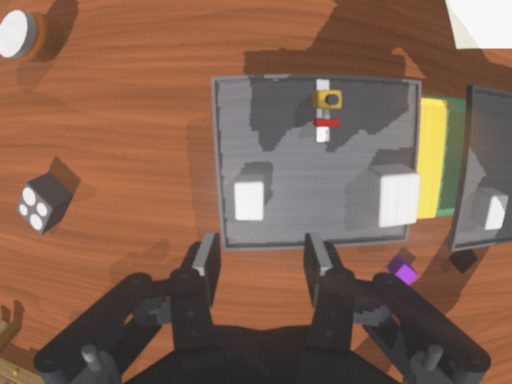

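The second wrist view puts the bar at (249,201) and agrees to within 1 mm; its top is at 0.0998 and its yaw is 0.078, matching the tool.

```bash
python3 -m crank '[[[0.1,-0.9,0],[0,0,0]],[[0,0,3],[0,0,0]],[[0,0,3],[0,0,0]],[[0,0,0],[0,0,0]],[[0,0,0],[0,0,0]]]' 3.8
python3 -m crank '[[[0,0,0.8],[0,0,0]],[[0,0,0.8],[0,0,0]],[[0,0,0.6],[0,0,0]],[[0,0,0.4],[0,0,0]],[[0,0,0],[0,0,0]]]'
python3 -m crank '[[[0,0,0],[0,0,0]],[[0,0,0],[0,0,0]]]'
```

```text
clock: 3.2
tcp_pos: [0.5052, 0.1087, 0.1124]
orientation: [-3.139, -0.122, -0.001]
contact_force: [0.2, 0.6, -0.1]
grip_width: 0.0382
gripper_force: 0.0
clock: 3.7
tcp_pos: [0.5043, 0.108, 0.0847]
orientation: [3.139, 0.122, -0.002]
contact_force: [-0.0, -0.1, 0.1]
grip_width: 0.038
gripper_force: 0.0
clock: 3.9
tcp_pos: [0.5049, 0.1082, 0.0855]
orientation: [-3.139, -0.122, -0.001]
contact_force: [-0.8, 0.6, 0.9]
grip_width: 0.0382
gripper_force: 0.0
```

```bash
python3 -m crank '[[[0,0.05,0.3],[0,0,0]],[[0,0,0],[0,0,0]],[[0,0,0],[0,0,0]]]'
python3 -m crank '[[[0,0,0],[0,0,0]],[[0,0,0],[0,0,0]],[[0,0,0],[0,0,0]],[[0,0,0],[0,0,0]],[[0,0,0],[0,0,0]]]' 1.8 30
python3 -m crank '[[[0,0,0],[0,0,0]],[[0,0,0],[0,0,0]],[[0,0,0],[0,0,0]]]'
```

```text
clock: 4.2
tcp_pos: [0.5047, 0.1076, 0.0822]
orientation: [3.139, 0.122, -0.0]
contact_force: [0.1, 0.2, 0.5]
grip_width: 0.0381
gripper_force: 0.0
clock: 4.7
tcp_pos: [0.5049, 0.1077, 0.0825]
orientation: [-3.139, -0.122, -0.0]
contact_force: [-0.9, -0.3, 3.5]
grip_width: 0.022
gripper_force: 30.8
clock: 5.0
tcp_pos: [0.5049, 0.1077, 0.0825]
orientation: [-3.139, -0.122, -0.0]
contact_force: [-1.9, -0.2, 5.2]
grip_width: 0.0224
gripper_force: 31.0
```

```bash
python3 -m crank '[[[0,0,-0.5],[0,0,0]],[[0,0,-1],[0,0,0]],[[0,0,-3],[0,0,0]],[[0,0,-3],[0,0,0]],[[0,0,0],[0,0,0]]]'
python3 -m crank '[[[0,0,0],[0,0,0]],[[0,0,0],[0,0,0]],[[0,0,0],[0,0,0]]]'
python3 look.py w3
```

```text
clock: 5.5
tcp_pos: [0.5073, 0.1085, 0.1614]
orientation: [-3.138, -0.122, -0.011]
contact_force: [0.7, 0.5, -0.7]
grip_width: 0.0224
gripper_force: 30.3
clock: 5.8
tcp_pos: [0.5039, 0.1073, 0.1562]
orientation: [3.139, 0.122, -0.004]
contact_force: [0.4, 0.4, -2.1]
grip_width: 0.022
gripper_force: 30.3
5.8 [0.5039 0.1073 0.1562] [ 0.4469  0.4467 -2.0791] [ 0.997   0.0778 -0.0024]
```

View pics/w3.png

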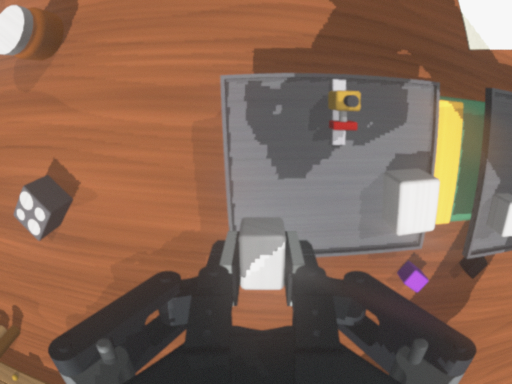

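The bar is held squarely between the fingers, and the 2.1 N reading is its weight. Next I lift it and carry it over the other pan.

```bash
python3 -m crank '[[[0,0,-3],[0,0,0]],[[0,0,-1.5],[0,0,0]],[[0.4,4.5,0],[0,0,0]],[[0.4,4.5,0],[0,0,0]],[[0.4,4.5,0],[0,0,0]]]'
python3 -m crank '[[[0.4,4.5,0],[0,0,0]],[[0.4,4.5,0],[0,0,0]],[[0.4,3.5,0],[0,0,0]],[[0,1,0],[0,0,-0.03]],[[0,0,0],[0,0,0]]]'
python3 -m crank '[[[0,0,0],[0,0,0]],[[0,0,0],[0,0,0]],[[0,0,0],[0,0,0]]]'
python3 look.py w4
```

```text
clock: 6.35
tcp_pos: [0.527, -0.0273, 0.2018]
orientation: [3.139, 0.124, -0.001]
contact_force: [0.9, -1.1, -3.5]
grip_width: 0.0223
gripper_force: 30.3
clock: 6.85
tcp_pos: [0.549, -0.1622, 0.2012]
orientation: [3.137, 0.163, -0.003]
contact_force: [0.8, 1.7, -2.1]
grip_width: 0.0224
gripper_force: 30.3
clock: 7.15
tcp_pos: [0.5497, -0.1581, 0.2023]
orientation: [-3.136, -0.172, 0.0]
contact_force: [-0.2, -0.4, -1.8]
grip_width: 0.0223
gripper_force: 30.3
7.15 [ 0.5497 -0.1581  0.2023] [-0.1728 -0.4467 -1.759 ] [ 0.994   0.1096 -0.0001]
```

View pics/w4.png

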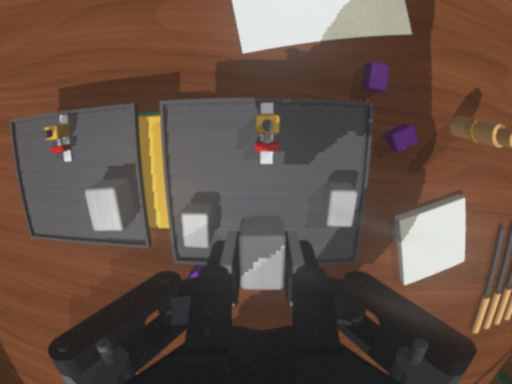

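Run:
```python
from meas import *
w=np.load("w4.npz");k=cam("wrist",dict(tcp_pos=w["pos"],orientation=w["ori"]));p=w["p"].astype(int);d=w["d"]
e=np.array([.9942,.1077]);f=np.array([-.1077,.9942]);mid=np.array([.5545,-.1605])
B=lambda P:np.r_[(P[:2]-mid)@e,(P[:2]-mid)@f]*1000
m=(p[...,0]>140)&(p[...,1]<80)&(p[...,2]<80);m[:,:200]=0;m[:,340:]=0
for c,s in blobs(m,8,999):
    print("red",c,s)
    for z in(.123,.107): print(z,B(plane(k,c,z)),"front edge",B(plane(k,(c[0],s[1]+s[3]-.5),z)),"back",B(plane(k,(c[0],s[1]-.5),z)), "dep",d[int(c[1]),int(c[0])])
t=cam("top");print(cross(k,blobs(m,8,999)[0][0],t,(304.05,173.57)))
for n,tp in(((195,228),(284.66,200.39)),((343,207),(329.35,189.28))):
    k,c,s,r=bar("w4.npz",n,.128,170);print(c,r,B(np.array(r[0])/1000),cross(k,c,t,tp))
print("tcp",B(w["pos"]))
```

```text
red [259.4815 147.7407] [255 144  13   8  54]
0.123 [36.5901  4.0067] front edge [33.709   4.0027] back [39.8261  4.0114] dep 0.22251473
0.107 [33.9907  4.1225] front edge [30.9015  4.1182] back [37.4604  4.1275] dep 0.22251473
(array([ 0.59  , -0.1543,  0.124 ]), np.float64(0.0035761393635611984))
[194.4902 229.6919] ((518.61865234375, -106.9500732421875), (28.28742218017578, 20.08867073059082), 3.9746227264404297) [-29.9059  57.1038] (array([ 0.5169, -0.106 ,  0.1231]), np.float64(3.8699129990721566e-05))
[341.7351 207.9419] ((550.97607421875, -223.19325256347656), (27.79751205444336, 19.38265609741211), 4.18576192855835) [-10.2556 -61.9501] (array([ 0.5496, -0.2235,  0.1237]), np.float64(0.0017080885448501853))
tcp [-4.4808  2.9146]
```

```bash
python3 -m crank '[[[0.4,0.5,2],[0,0,0]],[[0,0,3],[0,0,0]],[[0,0,2],[0,0,0]],[[0,0,0.5],[0,0,0]],[[0,0,0],[0,0,0]]]'
python3 -m crank '[[[0,0,0],[0,0,0]],[[0,0,0],[0,0,0]]]'
python3 look.py w5
python3 - <<'E'
import cv2
p=cv2.imread("pics/w5.png")[90:300,150:400];cv2.imwrite("pics/w5c.png",cv2.resize(p,None,fx=2.5,fy=2.5,interpolation=cv2.INTER_CUBIC))
E
```

```text
clock: 7.7
tcp_pos: [0.5539, -0.1636, 0.1269]
orientation: [-3.136, -0.17, 0.002]
contact_force: [1.2, 0.3, -2.1]
grip_width: 0.0225
gripper_force: 30.2
clock: 7.9
tcp_pos: [0.5552, -0.1643, 0.1287]
orientation: [3.136, 0.169, 0.004]
contact_force: [0.2, -0.9, -1.5]
grip_width: 0.022
gripper_force: 30.2
7.9 [ 0.5552 -0.1643  0.1287] [ 0.2417 -0.9299 -1.4876] [0.9942 0.1077 0.0023]
```

View pics/w5c.png

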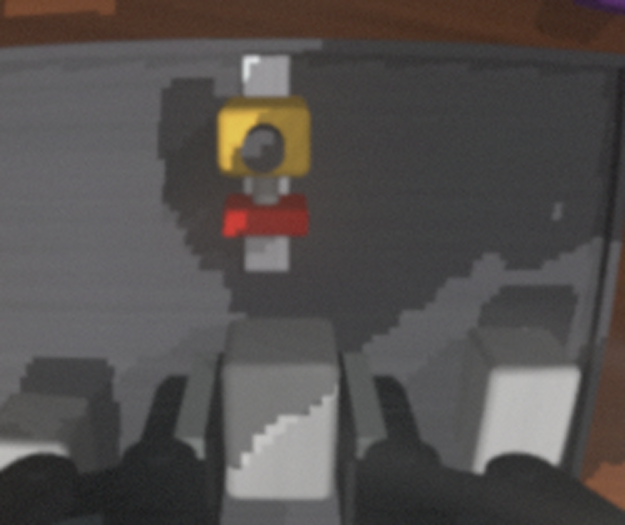

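The crop shows the red pad centred at crop x≈266 and the bar at x≈281, so the bar sits about 3 mm off toward −y. I correct that and then lower gently.

```bash
python3 -m crank '[[[0,-0.25,0.7],[0,0,0]],[[0,0,0.5],[0,0,0]],[[0,0,0.2],[0,0,0]],[[0,0,0.15],[0,0,0]],[[0,0,0.15],[0,0,0]]]'
python3 -m crank '[[[0,0,0.15],[0,0,0]],[[0,0,0.15],[0,0,0]],[[0,0,0.15],[0,0,0]],[[0,0,0.15],[0,0,0]],[[0,0,0.15],[0,0,0]]]'
python3 -m crank '[[[0,0,0],[0,0,0]],[[0,0,0],[0,0,0]],[[0,0,0],[0,0,0]]]'
```

```text
clock: 8.45
tcp_pos: [0.5539, -0.1618, 0.1102]
orientation: [-3.137, -0.169, 0.0]
contact_force: [-0.1, 0.0, -0.4]
grip_width: 0.0223
gripper_force: 30.5
clock: 8.95
tcp_pos: [0.554, -0.1618, 0.1028]
orientation: [3.137, 0.169, 0.0]
contact_force: [-0.3, -0.4, -0.6]
grip_width: 0.0223
gripper_force: 30.4
clock: 9.25
tcp_pos: [0.554, -0.1618, 0.1028]
orientation: [3.137, 0.169, 0.0]
contact_force: [-1.2, -0.1, -1.3]
grip_width: 0.0222
gripper_force: 30.4
```

```bash
python3 -m crank '[[[0,0,0.15],[0,0,0]],[[0,0,0.15],[0,0,0]],[[0,0,0.15],[0,0,0]],[[0,0,0.15],[0,0,0]],[[0,0,0],[0,0,0]]]'
for i in 1 2 3 4; do python3 -m crank '[[[0,0,0],[0,0,0]],[[0,0,0],[0,0,0]]]' | egrep 'tcp|cont'; done; python3 look.py w6
python3 - <<'E'
from h import *
k=cam("top");p,d=optics.grab_frame("top");np.savez("top1.npz",p=p,d=d)
v,u=np.mgrid[0:384,0:512]
pc=np.stack([(u-k["c"][0])/k["f"]*d,(v-k["c"][1])/k["f"]*d,d],-1)@k["W"].T+k["C"]
for a,c in(("L",(.54,.06)),("R",(.56,-.20))):
    q=np.hypot(pc[...,0]-c[0],pc[...,1]-c[1])<.015;print(a,np.median(pc[q][:,2]),q.sum())
E
```

```text
clock: 9.75
tcp_pos: [0.554, -0.1618, 0.0966]
orientation: [3.137, 0.169, 0.0]
contact_force: [0.1, -0.4, 0.2]
grip_width: 0.0226
gripper_force: 30.5
tcp_pos: [0.554, -0.1617, 0.0968]
contact_force: [-0.0, -0.3, -0.1]
tcp_pos: [0.554, -0.1617, 0.0968]
contact_force: [-0.2, -0.3, -0.2]
tcp_pos: [0.5539, -0.1617, 0.0968]
contact_force: [-0.5, -0.7, 0.5]
tcp_pos: [0.554, -0.1617, 0.0968]
contact_force: [0.3, 0.8, 0.2]
10.55 [ 0.554  -0.1617  0.0968] [0.2844 0.7631 0.2415] [0.9942 0.1076 0.0001]
L 0.08825133131764351 95
R 0.47778323026319536 134
```

```bash
cat > rd.py <<'E'
from h import *
import time
# average several readings (camera calls let control periods pass)
F=[];X=[]
for i in range(4):
    o=monitor.get_obs();R=Rn.from_rotvec(o["orientation"]).as_matrix();F.append(o["contact_force"]@np.array([.9942,.1077,0]));X.append(o["tcp_pos"])
    optics.grab_frame("wrist")
X=np.mean(X,0);print("t",o["clock"],"Fx",np.round(np.mean(F),2),"bx",round(((X[:2]-[.5545,-.1605])@[.9942,.1077])*1000,2),"z",X[2])
E
python3 rd.py
python3 -m crank '[[[0.2,0,0],[0,0,0]],[[0.2,0,0],[0,0,0]],[[0.2,0,0],[0,0,0]],[[0.1,0,0],[0,0,0]],[[0.1,0,0],[0,0,0]]]' | egrep 'tcp|cont'
python3 rd.py; python3 look.py w7
python3 - <<'E'
import cv2
p=cv2.imread("pics/w7.png")[90:300,150:400];cv2.imwrite("pics/w7c.png",cv2.resize(p,None,fx=2.5,fy=2.5,interpolation=cv2.INTER_CUBIC))
E
```

```text
t 10.8 Fx -0.03 bx -0.66 z 0.09681493880057532
tcp_pos: [0.562, -0.1608, 0.0968]
contact_force: [-0.5, -1.3, -0.2]
t 11.5 Fx -0.6 bx 7.51 z 0.09680271598812484
11.55 [ 0.5621 -0.1607  0.0968] [ 0.103  -0.469   0.5594] [0.9942 0.1077 0.0004]
```

View pics/w7c.png

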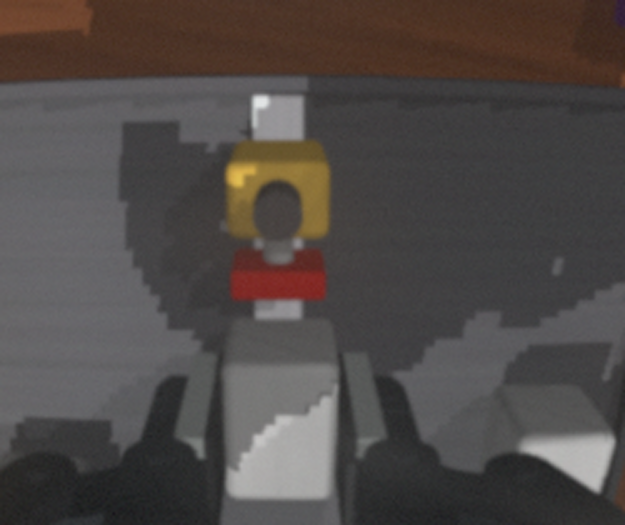

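The bar now sits in line with the pad (crop x 280 against 278), with about 5 to 6 mm left between them.

```bash
python3 -m crank '[[[0.1,0,0],[0,0,0]],[[0.1,0,0],[0,0,0]],[[0.1,0,0],[0,0,0]],[[0,0,0],[0,0,0]],[[0,0,0],[0,0,0]]]' | grep cont
python3 rd.py
python3 -m crank '[[[0.1,0,0],[0,0,0]],[[0,0,0],[0,0,0]],[[0,0,0],[0,0,0]]]' | grep cont
python3 rd.py
python3 -m crank '[[[0.1,0,0],[0,0,0]],[[0,0,0],[0,0,0]],[[0,0,0],[0,0,0]]]' | grep cont
python3 rd.py
```

```text
contact_force: [-1.0, -0.9, 1.0]
t 12.25 Fx -0.68 bx 10.48 z 0.09685996757799412
contact_force: [-0.4, -0.0, -0.0]
t 12.75 Fx -0.83 bx 11.28 z 0.09678902996879364
contact_force: [-0.3, -0.1, -0.5]
t 13.25 Fx -0.69 bx 12.4 z 0.09682681880040653
```

```bash
python3 -m crank '[[[0.1,0,0],[0,0,0]],[[0,0,0],[0,0,0]],[[0,0,0],[0,0,0]]]' | grep cont
python3 rd.py
python3 look.py w8
python3 - <<'E'
import cv2
p=cv2.imread("pics/w8.png")[130:270,210:310];cv2.imwrite("pics/w8c.png",cv2.resize(p,None,fx=4,fy=4,interpolation=cv2.INTER_CUBIC))
E
```

```text
contact_force: [-0.9, 0.4, -0.4]
t 13.75 Fx -0.91 bx 13.37 z 0.09681282151444782
13.8 [ 0.5679 -0.1602  0.0969] [-0.8805  0.0415  0.3231] [0.9942 0.1076 0.0002]
```

View pics/w8c.png

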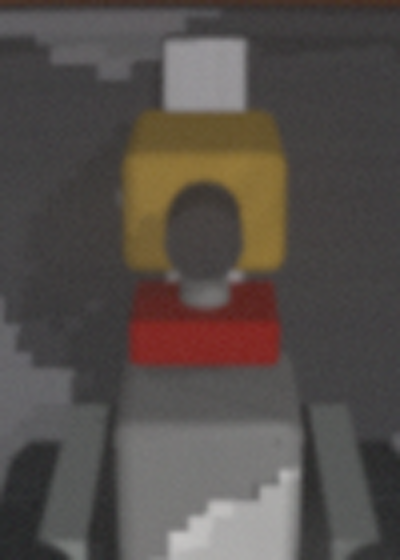

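The pad now hides the lower part of the bar's back face, so contact is near. I keep going in small steps.

```bash
python3 -m crank '[[[0.1,0,0],[0,0,0]],[[0,0,0],[0,0,0]],[[0,0,0],[0,0,0]]]' | grep cont
python3 rd.py
python3 -m crank '[[[0.07,0,0],[0,0,0]],[[0,0,0],[0,0,0]],[[0,0,0],[0,0,0]]]' | grep cont
python3 rd.py
```

```text
contact_force: [-0.9, -1.4, 0.3]
t 14.3 Fx -0.61 bx 14.35 z 0.09680600760188111
contact_force: [-0.5, -0.8, -0.5]
t 14.8 Fx -0.84 bx 15.01 z 0.09679711314049336
```

```bash
python3 -m crank '[[[0.08,0,0],[0,0,0]],[[0,0,0],[0,0,0]],[[0,0,0],[0,0,0]]]' | grep cont
python3 rd.py
python3 -m crank '[[[0.08,0,0],[0,0,0]],[[0,0,0],[0,0,0]],[[0,0,0],[0,0,0]]]' | grep cont
python3 rd.py
```

```text
contact_force: [-1.8, -0.3, 0.5]
t 15.3 Fx -0.85 bx 15.9 z 0.09683317668810347
contact_force: [-0.5, -0.0, -0.2]
t 15.8 Fx -0.77 bx 16.65 z 0.0968114827732657
```

```bash
python3 -m crank '[[[0.08,0,0],[0,0,0]],[[0,0,0],[0,0,0]],[[0,0,0],[0,0,0]]]' | grep cont
python3 rd.py
python3 -m crank '[[[0.08,0,0],[0,0,0]],[[0,0,0],[0,0,0]],[[0,0,0],[0,0,0]]]' | grep cont
python3 rd.py
python3 look.py w9
python3 - <<'E'
import cv2
p=cv2.imread("pics/w9.png")[130:270,210:310];cv2.imwrite("pics/w9c.png",cv2.resize(p,None,fx=4,fy=4,interpolation=cv2.INTER_CUBIC))
E
```

```text
contact_force: [-0.9, -0.2, -0.2]
t 16.3 Fx -0.9 bx 17.45 z 0.09680520016510011
contact_force: [-0.4, -0.6, 0.5]
t 16.8 Fx -0.86 bx 18.26 z 0.09681449755521623
16.85 [ 0.5728 -0.1597  0.0968] [ 0.1903 -0.6852  0.3732] [0.9942 0.1076 0.0001]
```

View pics/w9c.png

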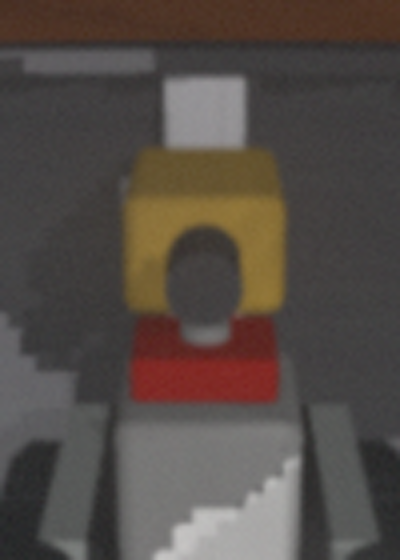

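By the edge heights in this crop (pad front top edge y≈360, bar's edge at the same height y≈410), several millimetres still remain. I continue by touch.

```bash
for i in 1; do :; done
python3 -m crank '[[[0.08,0,0],[0,0,0]],[[0,0,0],[0,0,0]],[[0,0,0],[0,0,0]]]' | grep cont
python3 rd.py
python3 -m crank '[[[0.08,0,0],[0,0,0]],[[0,0,0],[0,0,0]],[[0,0,0],[0,0,0]]]' | grep cont
python3 rd.py
```

```text
contact_force: [-1.4, 0.3, 0.3]
t 17.35 Fx -1.47 bx 18.88 z 0.09674805517931068
contact_force: [-2.0, -0.7, 0.8]
t 17.85 Fx -2.43 bx 19.64 z 0.09672792884594558
```

```bash
cat > pad.py <<'E'
# pad vs post in the wrist picture: rows of the red front face and of the brass bottom edge
from h import *
import sys
for n in sys.argv[1:]:
    p=np.load(n+".npz")["p"].astype(int)[:,255:268].mean(1)
    red=np.where((p[:,0]>75)&(p[:,0]>2.0*p[:,1]))[0];red=red[(red>150)&(red<260)]
    br=np.load(n+".npz")["p"].astype(int)[:,243:248].mean(1)
    y=np.where((br[:,0]>80)&(br[:,2]<.6*br[:,0])&(br[:,1]>.6*br[:,0]))[0];y=y[(y>120)&(y<260)]
    print(n,"red",red.min(),red.max(),"brass",y.min(),y.max())
E
python3 pad.py w6 w7 w8 w9
```

```text
w6 red 181 192 brass 132 176
w7 red 197 208 brass 148 184
w8 red 208 220 brass 159 196
w9 red 217 229 brass 169 207
```

Contact came at bx≈18.2, and the force is now 1.6 N over the sliding baseline, so the pad is in about 1.5 mm. I add a little and then release.

```bash
python3 -m crank '[[[0.05,0,0],[0,0,0]],[[0,0,0],[0,0,0]],[[0,0,0],[0,0,0]]]' | grep cont
python3 rd.py; python3 look.py w10
python3 -m crank '[[[0,0,0],[0,0,0]],[[0,0,0],[0,0,0]],[[0,0,0],[0,0,0]],[[0,0,0],[0,0,0]],[[0,0,0],[0,0,0]]]' 3.6
python3 rd.py; python3 look.py w11; python3 pad.py w10 w11
```

```text
contact_force: [-2.5, -0.9, -0.2]
t 18.35 Fx -2.7 bx 20.18 z 0.09673323218519947
18.4 [ 0.5748 -0.1595  0.0968] [-3.2682  0.7038 -0.703 ] [ 0.9942  0.1076 -0.0001]
clock: 18.95
tcp_pos: [0.5751, -0.1594, 0.0969]
orientation: [3.137, 0.169, 0.001]
contact_force: [0.6, 0.7, 0.5]
grip_width: 0.0361
gripper_force: 0.0
t 19.1 Fx 0.37 bx 20.46 z 0.09686594668833398
19.15 [ 0.5749 -0.1595  0.0968] [-0.0958 -1.427   0.3665] [0.9942 0.1076 0.0001]
w10 red 217 230 brass 173 212
w11 red 219 231 brass 174 212
```

```bash
python3 -m crank '[[[0,0,-0.4],[0,0,0]],[[0,0,-0.8],[0,0,0]],[[0,0,-2],[0,0,0]],[[0,0,-4],[0,0,0]],[[-1,0,-4],[0,0,0]]]'|egrep 'clock|tcp|cont'
python3 -m crank '[[[-3,0,0],[0,0,0]],[[0,0,0],[0,0,0]],[[0,0,0],[0,0,0]],[[0,0,0],[0,0,0]],[[0,0,0],[0,0,0]]]'|egrep 'clock|tcp|cont'
python3 look.py w12
python3 - <<'E'
from meas import *
p=cv2.imread("pics/w12.png")[60:280,130:390];cv2.imwrite("pics/w12c.png",cv2.resize(p,None,fx=2.5,fy=2.5,interpolation=cv2.INTER_CUBIC))
k=cam("top");_,d=optics.grab_frame("top")
v,u=np.mgrid[0:384,0:512]
pc=np.stack([(u-k["c"][0])/k["f"]*d,(v-k["c"][1])/k["f"]*d,d],-1)@k["W"].T+k["C"]
for a,c in(("L",(.54,.06)),("R",(.57,-.20))):
    q=np.hypot(pc[...,0]-c[0],pc[...,1]-c[1])<.015;print(a,np.median(pc[q][:,2]),q.sum())
E
```

```text
clock: 19.7
tcp_pos: [0.5653, -0.16, 0.2103]
contact_force: [-0.6, 0.1, 0.1]
clock: 20.2
tcp_pos: [0.5356, -0.1634, 0.2084]
contact_force: [-0.1, 0.9, -0.7]
20.2 [ 0.5356 -0.1634  0.2084] [-0.1243  0.9472 -0.7459] [ 0.9941  0.1082 -0.0002]
L 0.08826995417988637 97
R 0.5678994803509667 117
```

View pics/w12c.png

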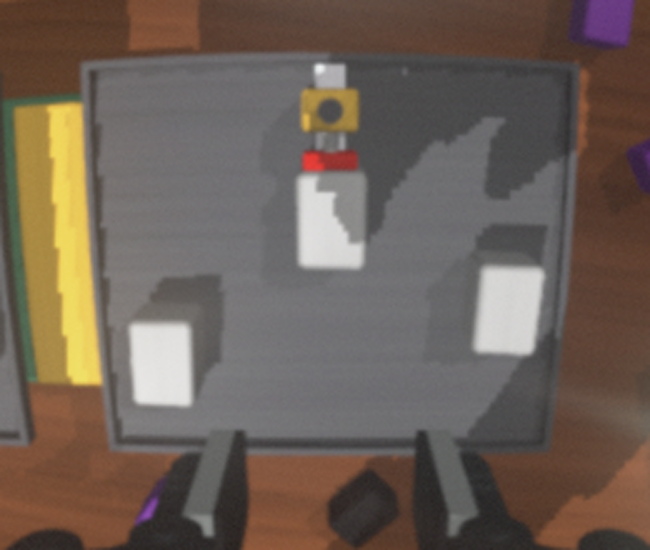

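The bar (crop 331,220) sits square on the middle line and snug against the red pad (330,160). The other bars are where they were, and the left pan is at 0.088, level. Handing in.

```bash
python3 -c "
from bench import r
print(r.hand_in())"
```

```text
the job is handed in; nothing more can be done
None
```

I moved the extra bar to the middle of the other pan and left it snug against the red pad, with the left pan measured level at 88 mm. The right pan was hidden by the arm, but the two always mirror each other. I handed the job in at about 20 s; no verdict came back.

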